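# Prop the detector frame and hold it upright

## Robot

A 6-joint arm with a two-finger parallel gripper is mounted at the origin on a cart in front of the work surface, level with it; the furniture and walls round the work are solid. World frame = base frame: x ahead of the robot, y to its left, z up, the work surface at z = 0. Lengths are in mm, angles in rad, forces in N, time in s.
With the tool pointing down it reaches from about 275 to 975 mm from the base axis. Payload 8.4 kg.
Tool frame: the origin (TCP) lies on the centre line of the jaws, within the pads' length; the fingertips stand 11 mm ahead of it and the grasp point (between the pads) lies 8 mm behind it (ctrl.tcp_to_tips is the distance from the TCP to the fingertips, in mm); z points along the fingers, y is the direction in which the jaws open and shut (so a half turn about z gives the same grasp; the last joint's range is limited). The gripper opens to 92 mm and grips with 3 to 60 N. Pads are 20 mm wide; open, the fingers measure 128 mm over their backs; the gripper's body (75 mm by 189 mm) begins 69 mm behind the grasp point.
Start: joints at [1.297, 0.353, 1.633, -0, 1.155, -0.002], TCP at [167.79, 602.059, 225.583] pointing down, gripper open.
Joint ranges: [-2.63, 2.63], [-0.92, 2.1], [0.06, 2.66], [-1.3, 4.44], [0, 2.69], [-3.02, 3.02]. Speed limits (rad/s): [2.22, 2.22, 2.79, 3.14, 3.14, 3.14].

## Interface

Orientations are given as a rotation vector (axis times angle).
In Python, from workcell import ctrl gives the robot as it stands.
- The arm moves only by the tool send_rows, never from a script. Its argument "rows" is a list of rows, each a list of 7 numbers: the shift along the tool's x, y, z in mm, then the turn, a rotation vector about the tool's x, y, z in rad, then the gripper's target within -1 to 1 (shut at 1, half-way at 0, fully open at -1). A call has 1 to 10 rows; each row is the pose to reach, as a shift and turn from the pose measured when the call began, along the tool's axes at that moment; what a row does not reach only later rows make up. A row lasts 1/8 s, in which the tool goes at most 62.5 mm and 10.7 degrees, less where a joint would pass 70% of its speed; a pose out of reach is approached as far as the arm can. A call with a gripper value outside its range is refused whole. The fingers move at their own pace and stop on an object; the grip force is fixed at half the most. Time passes only in rows, so rows that repeat a pose let the fingers close. It gives the time, the measured TCP pose, the force and the opening at its end, in the units of the state.
- ctrl.get_obs(): the state, without advancing time (a new reading comes with each control period).
- ctrl.snapshot(name): name is "scene" or "top" or "wrist"; returns a dict with "image" (420x560x3 uint8, red, green, blue), "fx", "fy", "cx", "cy" (pixels), "extrinsics" (4x4, takes a point from world to camera coordinates). Camera axes: x right, y down, z forward; pixel columns grow to the right and rows downward; lengths in mm; the calibration is good to about 2 mm. A picture is of the moment at which its call begins. There is no depth.
- ctrl.sign_off(): hands the job in, once; it reports no verdict.
The state is a dict: "clock": time; "q": joint angles; "qd": joint speeds; "effort": joint torques, N m; "position": TCP position; "tool_rot": TCP orientation; "force": force on the tool from outside, world axes, zero at the start; "ft_torque": the same for the moment, N m; "finger_gap": finger opening in mm.
Only numpy, scipy, OpenCV 4.12 (cv2) and the standard library are available. Lean on these libraries where they do the work, as an engineer would, in place of code of your own. Each camera call takes 0.05 s, during which the arm holds its last target.

## Task

The small detector frame has been left leaning back on its base with its kickstand folded out to the side. Flip the kickstand down until it snaps over centre against its stop, then take the frame by its top crossbar and swing it upright until you feel the kickstand's rubber foot seat firmly on the rubber pad, without crushing the pad. The frame is top-heavy and falls back if let go, so finish while still holding it by the crossbar with the foot pressed on the pad, and leave the bottle, beaker and jar where they are.

Things in the scene. Friction and masses are not known exactly. Their poses are not given: they have to be found in the camera images.
- stand_base: grey base plate 130 x 160 x 12 mm screwed to the worktop (fixed, but its position and yaw differ from run to run). Origin on the worktop under the frame's hinge; its x axis runs along the hinge, its y axis points to the kickstand side (the plate spans y -60 to +100 mm), z up. Two dark rest bumpers stand on the -y side.
- tilt_frame (a joint): tilt of the aluminium frame about its hinge, rad: 0 = vertical, negative = leaning back to the base's -y side (rests on its stop at -0.24 at the start), positive = leaning to the kickstand side (stop +0.12). Swings with little friction; falls back to -0.24 by itself from any tilt below +0.10. Carrying it at the crossbar takes 2 to 3.5 N sideways at the start, 1 to 1.5 N when upright.
- frame_hinge (a point): middle of the frame's hinge axis, 30 mm above the worktop; axes turn with the frame: x along the hinge, y to the kickstand side, z up along the frame.
- crossbar: round steel bar at the frame's top, 18 mm diameter, 110 mm long along the frame's x axis; origin at its middle, 190 mm above the hinge along the frame. A roller grip: turns freely about its own axis, so the hand need not tilt with the frame. Clear for 35 mm below its axis over the middle 60 mm (uprights beyond). Grip from above, jaws closing along the base's y. Its own y, z axes may turn.
- leg (a joint): swing of the kickstand on its hub, rad: 0 = folded out (0.10 above the frame's +y axis), grows as it swings down, 1.87 = down on its stop, 0.20 past square to the frame's y axis toward the hinge. A spring strut on the +x side makes it snap: below 0.75 back to 0, beyond 0.75 on to 1.87. 2 to 3 N square to the tread moves it; the frame stays at rest. Load on the foot presses it onto its stop.
- hub (a point): kickstand's pivot, 70 mm to the +y side and 85 mm above the frame hinge (in the frame's axes); axis parallel to the frame's x. Hub barrel 26 mm diameter, between two outrigger arms. Site axes turn with the leg: y along the leg toward the foot.
- tread (a point): middle of the top face of the flat tread plate (28 mm across x 34 mm along the leg) on the kickstand, 64 mm from the hub along the leg and 8.5 mm above the leg's axis; y axis runs along the leg to the foot, z out of the tread's face (up when folded out). Pushing here turns the leg down.
- prop_foot: rubber ball 18 mm diameter at the kickstand's end, origin at its centre, 90 mm from the hub.
- foot_pad: black rubber pad, 38 mm diameter, 12 mm thick, set in the base plate 52 mm to the +y side of the hinge; origin at the centre of its underside. Height differs by a few mm by run, so the foot first touches at a tilt of about -0.04 to +0.04. Rubber: 6 N at 1.5 mm, 20 N at 2.2 mm, 40 N at 2.7 mm; 1 mm there is 0.02 rad or 3.7 mm at the crossbar. 1 N more at the bar gives 3.7 N more here.
- flask: white plastic wash bottle with red nozzle, 73 x 98 x 172 mm, loose bystander; origin under its centre.
- beaker: clear beaker, 53 mm diameter, 70 mm high, loose bystander; origin under its centre.
- jar: small jar with black cap, 46 mm diameter, 78 mm high, loose bystander; origin under its centre.
- head (a point): middle of the heavy detector head, a grey drum 52 mm in diameter on the frame's -y side, 125 mm above the hinge along the frame, reaching 72 mm out. Frame, head and kickstand weigh about 1 kg together (differs by run).

How it is judged:
By the outcome, as a careful person would: the job done as asked, in the order asked, and still so for the second after the job is handed in, while the arm keeps its last pose, push and grip.
It also fails if it takes over 61 s, if anything falls off the work surface, if the arm or the gripper's body presses on something with over 40 N, if the wrist force passes 120 N, or if a joint passes its speed limit or range.

## Working session

There is one attempt and no reset: what is moved stays moved. The work goes in short steps, Python scripts to look and compute and a tool call to move; the robot and the scene stay as the last step left them, time stands still between calls to the robot, and variables do not carry over. Pictures are saved under pics/ and viewed, and the job is handed in when it is done.

Besides the shell and the picture viewer there is one more tool, called after "Call:" as name([rows], argument=value, ...), one row to a line, values as JSON. send_rows: Moves the arm, as the interface text tells. Its arguments: {"type":"object","properties":{"rows":{"type":"array","items":{"type":"array","items":{"type":"number"}}}},"required":["rows"]}

```bash
mkdir -p pics
python3 - <<'E'
from workcell import ctrl
import cv2,numpy as np
o=ctrl.get_obs()
print({k:(np.round(v,3).tolist() if not np.isscalar(v) else v) for k,v in o.items()})
for n in ["scene","top","wrist"]:
    s=ctrl.snapshot(n); cv2.imwrite(f"pics/{n}0.png",s["image"][:,:,::-1])
    print(n,s["fx"],s["fy"],s["cx"],s["cy"]); print(np.round(s["extrinsics"],4).tolist())
E
```

```text
{'clock': 0.0, 'q': [1.297, 0.354, 1.634, 0.0, 1.155, -0.002], 'qd': [-0.0, -0.0, -0.001, -0.002, -0.001, 0.001], 'effort': [0.002, -59.384, -33.421, 0.07, 0.023, -0.0], 'position': [167.656, 601.587, 224.858], 'tool_rot': [-0.426, -3.112, 0.002], 'force': [0.077, 0.818, 0.137], 'ft_torque': [0.042, -0.005, -0.003], 'finger_gap': 91.80106797931398}
scene 486.871859172796 486.871859172796 279.241211973784 210.03272326359397
[[0.8953, -0.4451, 0.0158, -407.9859], [-0.3368, -0.6997, -0.63, 257.6687], [0.2915, 0.5588, -0.7764, 1290.7269], [0.0, 0.0, 0.0, 1.0]]
top 406.2146542829238 406.2146542829238 277.6028927174777 210.86130467392408
[[-0.0057, -1.0, -0.0022, 22.4905], [-0.997, 0.0059, -0.077, 495.6505], [0.077, 0.0018, -0.997, 1262.38], [0.0, 0.0, 0.0, 1.0]]
wrist 346.95096037061927 346.95096037061927 282.4423713060943 212.12935856173812
[[0.2663, 0.9639, -0.0008, -625.0909], [0.9252, -0.2553, 0.2806, -34.7096], [0.2702, -0.0755, -0.9598, 392.2947], [0.0, 0.0, 0.0, 1.0]]
```

View pics/scene0.png

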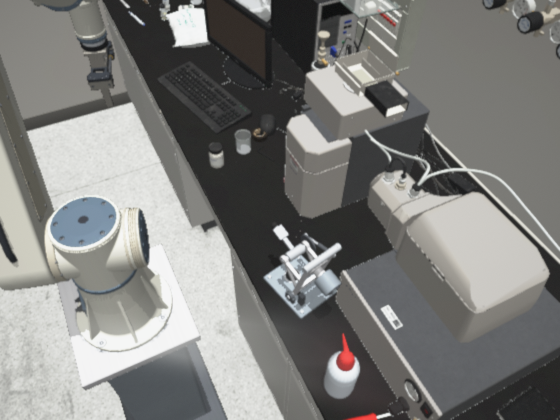

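View pics/top0.png

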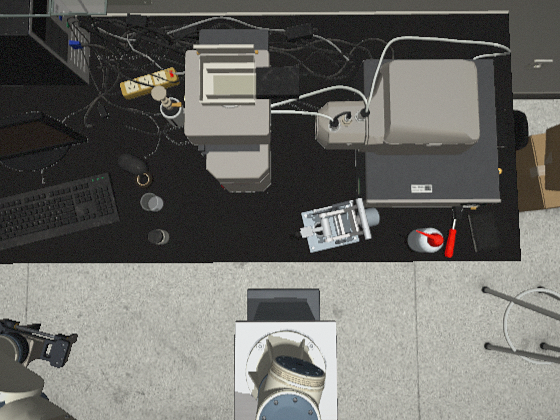

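View pics/wrist0.png

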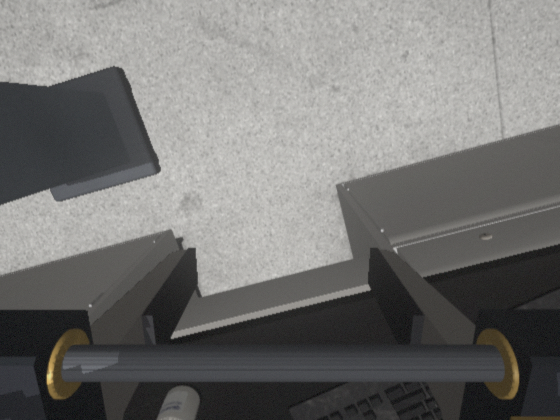

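The stand is near top-view pixel (340,225), with its kickstand towards image left (world +y) and the drum at right (372,217). The bottle is at (427,240), and the jar and beaker are around (155,220). I'll zoom in next.

Run:
```python
import cv2
a=cv2.imread('pics/top0.png')[190:265,285:395]; cv2.imwrite('pics/topz.png',cv2.resize(a,None,fx=7,fy=7,interpolation=cv2.INTER_CUBIC))
a=cv2.imread('pics/scene0.png')[215:325,250:360]; cv2.imwrite('pics/scenez.png',cv2.resize(a,None,fx=5.4,fy=5.4,interpolation=cv2.INTER_CUBIC))
```

```text
(no output)
```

View pics/topz.png

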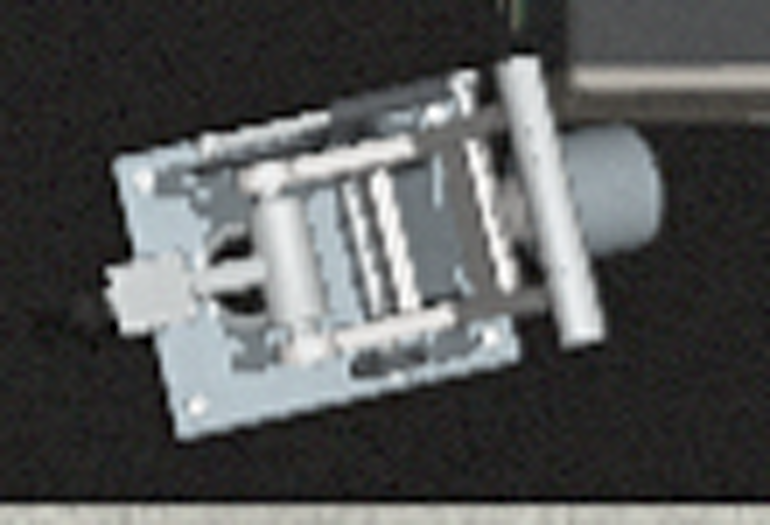

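View pics/scenez.png

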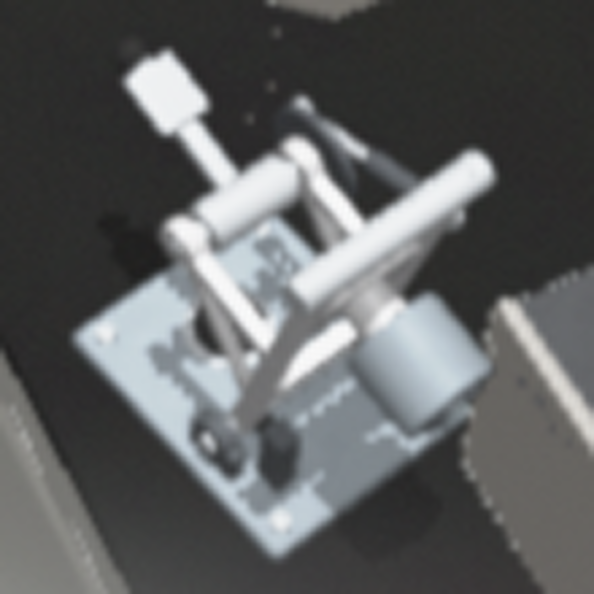

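```bash
cat > h.py <<'E'
import numpy as np, pickle
from workcell import ctrl
CAM={}
def add(n,s): CAM[n]=(np.array([[s["fx"],0,s["cx"]],[0,s["fy"],s["cy"]],[0,0,1]]),np.array(s["extrinsics"]))
def ray(n,px):
    K,E=CAM[n]; R=E[:3,:3];t=E[:3,3]
    d=R.T@np.linalg.inv(K)@np.array([px[0],px[1],1.]); return -R.T@t,d/np.linalg.norm(d)
def onz(n,px,z):
    c,d=ray(n,px); return c+d*(z-c[2])/d[2]
def two(a,pa,b,pb):
    c1,d1=ray(a,pa);c2,d2=ray(b,pb)
    A=np.stack([d1,-d2],1);s=np.linalg.lstsq(A,c2-c1,rcond=None)[0]
    p,q=c1+d1*s[0],c2+d2*s[1]; return (p+q)/2,np.linalg.norm(p-q)
def proj(n,p):
    K,E=CAM[n]; q=E[:3,:3]@np.array(p)+E[:3,3]; q=K@q; return q[:2]/q[2]
E
python3 - <<'E'
from h import *
import h
for n in("top","scene"): add(n,ctrl.snapshot(n))
T=lambda x,y:((x+.5)/7-.5+285,(y+.5)/7-.5+190)
S=lambda x,y:((x+.5)/5.4-.5+250,(y+.5)/5.4-.5+215)
c=[onz("top",T(*p),12) for p in [(115,158),(178,438),(520,360)]]
print("plate",np.round(c,1), np.linalg.norm(c[0]-c[1]),np.linalg.norm(c[1]-c[2]))
cs=[onz("scene",S(*p),12) for p in [(73,335),(277,558)]]
print("scene plate",np.round(cs,1),np.linalg.norm(cs[0]-cs[1]))
# axes: +y from c[2]->c[1]; 
yv=(c[1]-c[2])[:2];yaw1=np.arctan2(-yv[0],yv[1]); xv=(c[0]-c[1])[:2];yaw2=np.arctan2(xv[1],xv[0])
yv=(cs[0]-cs[1])[:2];yaw3=np.arctan2(-yv[0],yv[1])
print("yaw",yaw1,yaw2,yaw3)
e1,e2=two("top",T(519,58),"scene",S(484,163)),two("top",T(584,344),"scene",S(303,290))
print("bar ends",e1,e2,np.linalg.norm(e1[0]-e2[0]))
b=[onz("top",T(*p),214.5) for p in [(519,58),(584,344)]];print(np.round(b,1),np.linalg.norm(b[0]-b[1]),np.arctan2(*(b[0]-b[1])[[1,0]]))
yaw=np.mean([yaw1,yaw2,yaw3])
for tag,yw in(("m",yaw),):
    X=np.array([np.cos(yw),np.sin(yw)]);Y=np.array([-X[1],X[0]])
    m=(c[0]+c[2])[:2]/2; print("origin plate",m-20*Y, "scene", np.mean(cs,0)[:2]+65*X-20*Y)
    bm=(b[0]+b[1])[:2]/2; print("origin from bar",bm+45.2*Y)
    print("tread two", two("top",T(158,298),"scene",S(167,97)))
    print("hub two", two("top",T(287,258),"scene",S(250,195)))
E
```

```text
plate [[ 491.8  -54.5   12. ]
 [ 365.4  -81.6   12. ]
 [ 399.5 -236.    12. ]] 129.25000109777943 158.1455023142361
scene plate [[ 365.5  -81.    12. ]
 [ 400.8 -236.4   12. ]] 159.42453996541022
yaw 0.2172707694387861 0.21076745707129999 0.22304086273348545
bar ends (array([ 513.48303451, -196.6519317 ,  221.71033782]), np.float64(0.15527658509978384)) (array([ 407.28712675, -219.62942597,  223.46009284]), np.float64(5.092961761917813)) 108.66737187433665
[[ 514.3 -198.1  214.5]
 [ 405.  -220.5  214.5]] 111.54984055408322 0.20182671002582442
origin plate [ 449.96818192 -164.80386333] scene [ 450.94571625 -164.24124237]
origin from bar [ 449.95914153 -165.16350601]
tread two (array([424.97169038, -62.98411886, 159.55711026]), np.float64(0.4694761023290511))
hub two (array([ 441.8181269 , -117.41863867,  137.82678936]), np.float64(1.213931875385448))
```

```bash
cat >> h.py <<'E'
from scipy.spatial.transform import Rotation as Ro
O=np.array([450.2,-164.8,0]);YAW=0.215
X=np.array([np.cos(YAW),np.sin(YAW),0]);Y=np.array([-X[1],X[0],0]);Z=np.array([0,0,1.])
def tilt(t):  # frame axes
    yf=np.cos(t)*Y-np.sin(t)*Z; zf=np.sin(t)*Y+np.cos(t)*Z; return yf,zf
def W(x,y,z): return O+x*X+y*Y+z*Z
# desired tool orientation: z down, y = sgn*Y
def des(sgn):
    y=sgn*Y; z=-Z; x=np.cross(y,z); return np.stack([x,y,z],1)
def go(target,sgn=None):
    o=ctrl.get_obs(); R=Ro.from_rotvec(o["tool_rot"]); d=R.inv().apply(np.array(target)-o["position"])
    r=(R.inv()*Ro.from_matrix(des(sgn))).as_rotvec() if sgn else 0
    print("shift",np.round(d,1),"turn",np.round(r,3)); return d,r
def st():
    o=ctrl.get_obs(); print({k:np.round(o[k],3).tolist() for k in("clock","q","position","tool_rot","force","ft_torque","finger_gap")})
    R=Ro.from_rotvec(o["tool_rot"]).as_matrix(); p=o["position"]-O; print("base coords TCP",np.round([p@X,p@Y,p[2]],1),"toolaxes in base\n",np.round(np.stack([X,Y,Z])@R,3))
E
python3 - <<'E'
from h import *
for n in("top","scene"): add(n,ctrl.snapshot(n))
T=lambda x,y:((x+.5)/7-.5+285,(y+.5)/7-.5+190)
S=lambda x,y:((x+.5)/5.4-.5+250,(y+.5)/5.4-.5+215)
st()
for s in(1,-1): go(W(0,115,200),s)
print("box corner",two("top",T(570,72),"scene",S(505,300)))
print("tall corner",[two("top",(211,188),"scene",(299,213)) ])
E
```

```text
{'clock': 0.35, 'q': [1.297, 0.353, 1.634, 0.0, 1.155, -0.002], 'position': [167.768, 601.953, 225.411], 'tool_rot': [-0.426, -3.113, 0.001], 'force': [-0.199, 0.16, -0.391], 'ft_torque': [0.008, -0.035, 0.005], 'finger_gap': 92.118}
base coords TCP [-112.3  809.4  225.4] toolaxes in base
 [[-0.884  0.468 -0.   ]
 [ 0.468  0.884 -0.   ]
 [ 0.    -0.    -1.   ]]
shift [-424.1 -561.1   25.6] turn [-0.    -0.    -0.487]
shift [-424.1 -561.1   25.6] turn [-0.     0.     2.655]
box corner (array([ 514.11097882, -229.79352767,  156.11924396]), np.float64(1.6548237776694452))
tall corner [(array([ 632.30215518,  256.60505323, -230.70178432]), np.float64(65.33037678002628))]
```

Call:
send_rows([
  [-35,-46,0,0,0,-0.05,1],
  [-70,-92,0,0,0,-0.1,1],
  [-106,-140,0,0,0,-0.15,1],
  [-141,-187,0,0,0,-0.2,1],
  [-177,-234,0,0,0,-0.25,1],
  [-212,-280,0,0,0,-0.3,1],
  [-247,-327,0,0,0,-0.35,1],
  [-283,-374,0,0,0,-0.4,1],
  [-318,-421,0,0,0,-0.45,1],
  [-345,-456,0,0,0,-0.487,1],
])

```text
clock: 1.6
position: [378.2, 68.0, 225.9]
tool_rot: [-0.338, 3.122, -0.001]
force: [0.0, -0.3, 0.6]
finger_gap: 0.4
```

```bash
python3 -c "
from h import *
st(); go(W(0,115,200),1)"
```

```text
{'clock': 1.6, 'q': [0.174, -0.04, 2.108, -0.0, 1.072, -1.612], 'position': [378.204, 67.998, 225.929], 'tool_rot': [-0.338, 3.122, -0.001], 'force': [0.037, -0.29, 0.626], 'ft_torque': [0.091, 0.024, -0.055], 'finger_gap': 0.4}
base coords TCP [-20.7 242.8 225.9] toolaxes in base
 [[-1.    -0.001  0.001]
 [-0.001  1.    -0.   ]
 [-0.001 -0.    -1.   ]]
shift [ -20.6 -127.8   26. ] turn [-0.     0.001  0.001]
```

Call:
send_rows([
  [-7,-40,5,0,0,0,1],
  [-14,-80,10,0,0,0,1],
  [-20,-115,20,0,0,0,1],
  [-20,-128,26,0,0,0,1],
  [-20,-128,26,0,0,0,1],
])

```text
clock: 2.22
position: [424.6, -52.9, 199.6]
tool_rot: [0.336, -3.123, -0.0]
force: [-1.1, -0.1, 0.7]
finger_gap: 0.6
```

```bash
cat > look.py <<'E'
import sys
from h import *
import cv2
tag=sys.argv[1]
st()
for n,(r0,r1,c0,c1),f in(("top",(165,275,270,410),5),("scene",(175,325,230,380),4)):
    im=ctrl.snapshot(n)["image"][r0:r1,c0:c1,::-1]
    cv2.imwrite(f"pics/{n}_{tag}.png",cv2.resize(im,None,fx=f,fy=f,interpolation=cv2.INTER_CUBIC))
E
python3 look.py a
```

```text
{'clock': 2.225, 'q': [-0.127, 0.072, 2.061, 0.0, 1.01, -1.912], 'position': [424.577, -52.861, 199.581], 'tool_rot': [0.336, -3.123, -0.0], 'force': [-1.133, -0.078, 0.713], 'ft_torque': [0.049, -0.003, -0.032], 'finger_gap': 0.553}
base coords TCP [ -1.2 114.8 199.6] toolaxes in base
 [[-1.     0.001 -0.   ]
 [ 0.001  1.     0.   ]
 [ 0.     0.    -1.   ]]
```

View pics/scene_a.png

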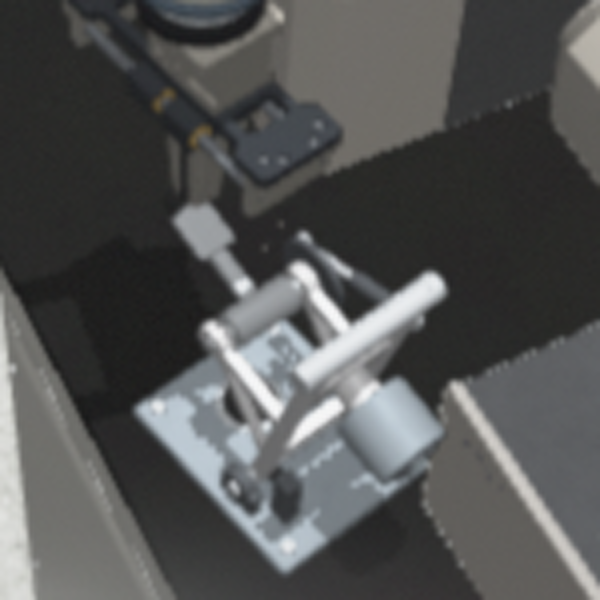

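Call:
send_rows([
  [0,0,12,0,0,0,1],
  [0,0,20,0,0,0,1],
  [0,0,26,0,0,0,1],
  [0,0,32,0,0,0,1],
  [0,0,38,0,0,0,1],
  [0,0,44,0,0,0,1],
])

```text
clock: 3.08
position: [424.8, -52.0, 155.7]
tool_rot: [-0.338, 3.123, 0.0]
force: [0.2, 1.8, 2.6]
finger_gap: 0.4
```

```bash
python3 look.py b
```

```text
{'clock': 3.075, 'q': [-0.126, 0.135, 2.105, 0.0, 0.9, -1.912], 'position': [424.841, -52.0, 155.727], 'tool_rot': [-0.338, 3.123, 0.0], 'force': [0.223, 1.811, 2.561], 'ft_torque': [0.251, 0.003, -0.011], 'finger_gap': 0.37}
base coords TCP [ -0.7 115.6 155.7] toolaxes in base
 [[-1.    -0.001  0.001]
 [-0.001  1.     0.   ]
 [-0.001  0.    -1.   ]]
```

View pics/scene_b.png

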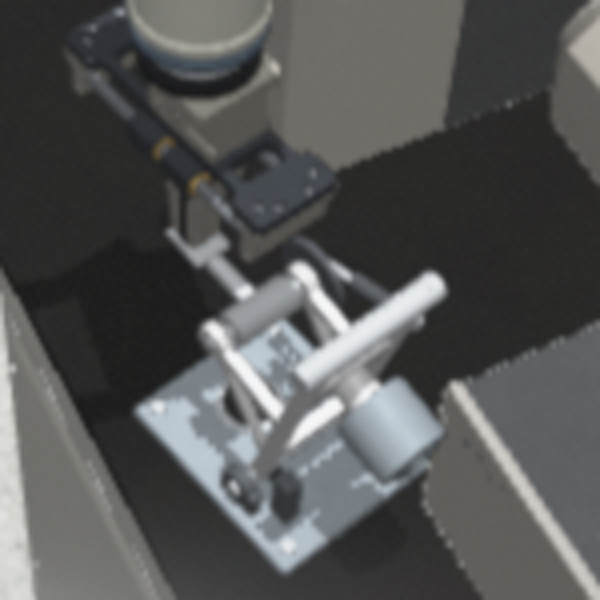

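The fingers are on the tread with about 3 N of force, the leg is turning, and the frame is at rest. I'll keep lowering.

Call:
send_rows([
  [0,0,6,0,0,0,1],
  [0,0,12,0,0,0,1],
  [0,0,18,0,0,0,1],
  [0,0,24,0,0,0,1],
  [0,0,30,0,0,0,1],
  [0,0,35,0,0,0,1],
  [0,0,40,0,0,0,1],
])

```text
clock: 4.05
position: [424.5, -52.1, 115.1]
tool_rot: [0.338, -3.123, -0.0]
force: [-0.6, -0.6, 0.1]
finger_gap: 0.7
```

```bash
python3 look.py c
```

```text
{'clock': 4.05, 'q': [-0.126, 0.203, 2.14, 0.0, 0.798, -1.912], 'position': [424.485, -52.081, 115.079], 'tool_rot': [0.338, -3.123, -0.0], 'force': [-0.618, -0.575, 0.097], 'ft_torque': [0.044, -0.009, -0.038], 'finger_gap': 0.665}
base coords TCP [ -1.1 115.6 115.1] toolaxes in base
 [[-1.    -0.001 -0.   ]
 [-0.001  1.     0.   ]
 [ 0.     0.    -1.   ]]
```

View pics/scene_c.png

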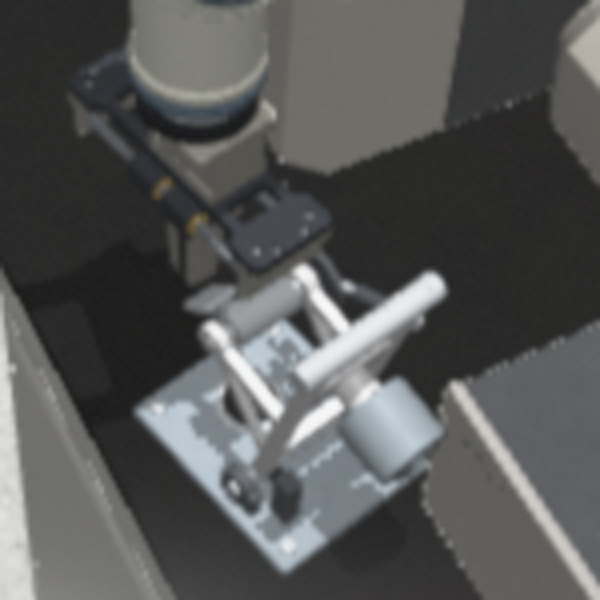

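View pics/top_c.png

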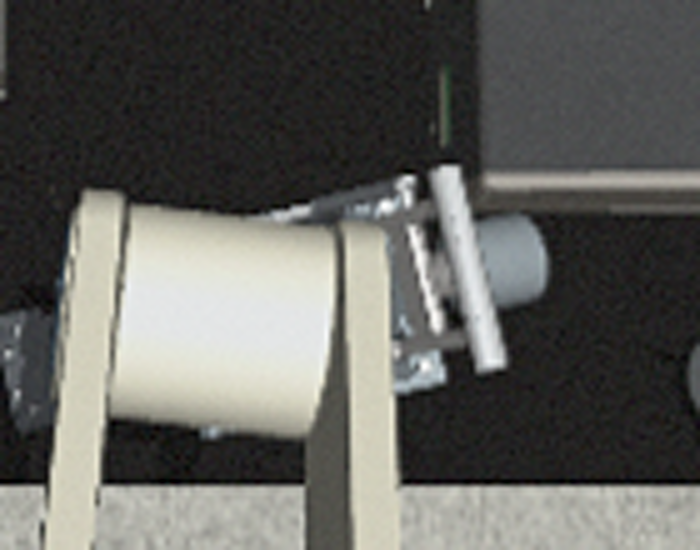

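The force has dropped to zero, so the leg is likely past centre and swinging. I'll hold briefly, lower a little more, and then look again.

Call:
send_rows([
  [0,0,5,0,0,0,1],
  [0,0,8,0,0,0,1],
  [0,0,8,0,0,0,1],
  [0,0,8,0,0,0,1],
])

```text
clock: 4.65
position: [424.2, -52.0, 107.0]
tool_rot: [0.338, -3.123, -0.0]
force: [-0.4, -0.8, 1.1]
finger_gap: 0.8
```

```bash
python3 look.py d
```

```text
{'clock': 4.65, 'q': [-0.126, 0.218, 2.146, 0.0, 0.778, -1.912], 'position': [424.249, -52.017, 106.992], 'tool_rot': [0.338, -3.123, -0.0], 'force': [-0.397, -0.837, 1.149], 'ft_torque': [0.035, -0.034, -0.021], 'finger_gap': 0.823}
base coords TCP [ -1.3 115.7 107. ] toolaxes in base
 [[-1.    -0.001 -0.001]
 [-0.001  1.     0.   ]
 [ 0.001  0.    -1.   ]]
```

View pics/scene_d.png

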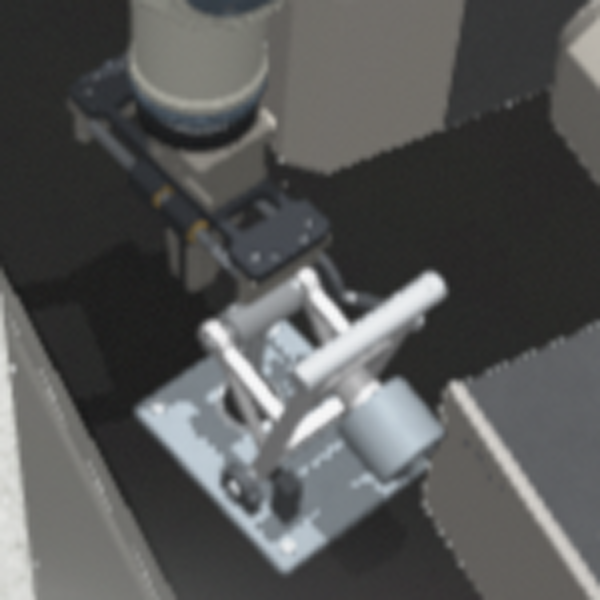

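The tread is out of sight below. I'll lift clear, open, and check the leg.

Call:
send_rows([
  [0,0,-20,0,0,0,1],
  [0,0,-50,0,0,0,1],
  [0,0,-90,0,0,0,1],
  [0,0,-130,0,0,0,1],
  [0,0,-153,0,0,0,-1],
  [0,0,-153,0,0,0,-1],
  [0,-10,-153,0,0,0,-1],
])

```text
clock: 5.62
position: [426.0, -61.8, 259.2]
tool_rot: [0.34, -3.122, -0.001]
force: [-0.0, 0.1, -0.7]
finger_gap: 28.0
```

```bash
python3 look.py e
python3 - <<'E'
from h import *
import cv2
cv2.imwrite('pics/wrist_e.png',ctrl.snapshot('wrist')["image"][:,:,::-1])
E
```

```text
{'clock': 5.625, 'q': [-0.148, 0.006, 1.984, 0.0, 1.154, -1.935], 'position': [426.037, -61.772, 259.213], 'tool_rot': [0.34, -3.122, -0.001], 'force': [-0.042, 0.109, -0.668], 'ft_torque': [0.083, -0.01, 0.065], 'finger_gap': 28.023}
base coords TCP [ -1.6 105.8 259.2] toolaxes in base
 [[-1.    -0.002 -0.001]
 [-0.002  1.     0.001]
 [ 0.001  0.001 -1.   ]]
```

View pics/scene_e.png

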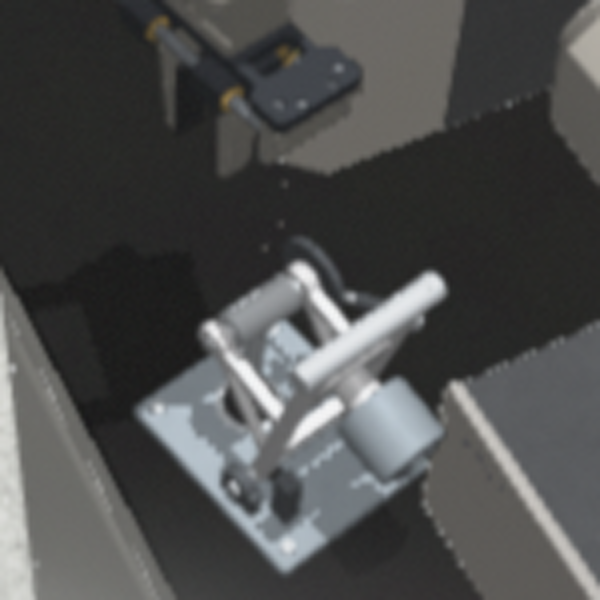

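View pics/wrist_e.png

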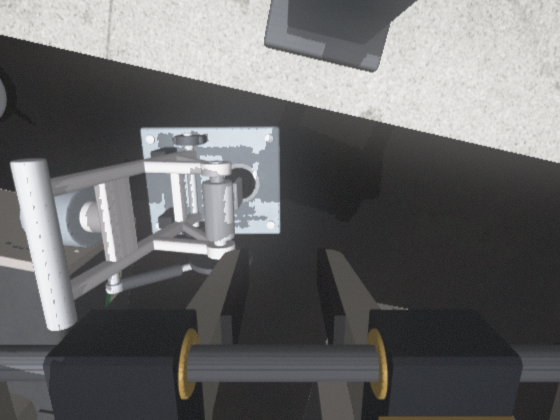

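Run:
```python
from h import *
add("wrist",ctrl.snapshot("wrist"))
H=np.array([47.8,129.2])
for th in(1.6,1.87):
    f=.34-th; u=np.array([np.cos(f),np.sin(f)]);n=np.array([-u[1],u[0]])
    for s in(47,81):
        q=H+s*u+8.5*n
        print(th,s,[np.round(proj("wrist",W(x,*q)),0).tolist() for x in(-14,14)])
print("hub",proj("wrist",W(0,*H)),"bar",[proj("wrist",W(x,-45.2,214.5)) for x in(-55,55)])
go(W(0,-45.2,250),1)
import cv2
im=cv2.imread('pics/wrist_e.png')[140:250,160:290];cv2.imwrite('pics/we.png',cv2.resize(im,None,fx=5,fy=5,interpolation=cv2.INTER_CUBIC))
```

```text
1.6 47 [[246.0, 181.0], [247.0, 209.0]]
1.6 81 [[259.0, 176.0], [259.0, 201.0]]
1.87 47 [[234.0, 181.0], [235.0, 208.0]]
1.87 81 [[240.0, 175.0], [241.0, 200.0]]
hub [215.859508   206.70553391] bar [array([ 26.12824338, 154.32388192]), array([ 59.23985068, 318.20322227])]
shift [  -1.8 -150.7    8.8] turn [ 0.001 -0.002 -0.   ]
```

View pics/we.png

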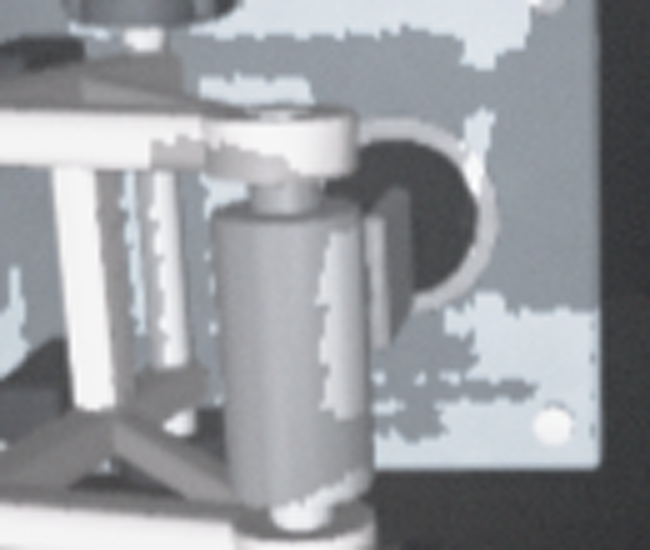

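The tread edge at wrist (242,178–205) matches the predicted position for leg = 1.87 (240,175–200), so the leg is on its stop. Next I'll move over the crossbar with the jaws open.

Call:
send_rows([
  [-1,-15,0,0,0,0,-1],
  [-1,-50,0,0,0,0,-1],
  [-2,-90,0,0,0,0,-1],
  [-2,-130,0,0,0,0,-1],
  [-2,-151,4,0,0,0,-1],
  [-2,-151,8,0,0,0,-1],
])

```text
clock: 6.58
position: [460.0, -210.2, 250.1]
tool_rot: [0.333, -3.121, -0.002]
force: [0.3, 0.4, 0.7]
finger_gap: 91.7
```

```bash
python3 look.py f
python3 - <<'E'
from h import *
import cv2
s=ctrl.snapshot('wrist');cv2.imwrite('pics/wrist_f.png',s["image"][:,:,::-1])
E
```

```text
{'clock': 6.575, 'q': [-0.431, 0.143, 1.854, -0.001, 1.148, -2.215], 'position': [460.03, -210.153, 250.055], 'tool_rot': [0.333, -3.121, -0.002], 'force': [0.306, 0.429, 0.651], 'ft_torque': [0.058, 0.007, 0.068], 'finger_gap': 91.705}
base coords TCP [-1.000e-01 -4.640e+01  2.501e+02] toolaxes in base
 [[-1.     0.002 -0.003]
 [ 0.002  1.     0.002]
 [ 0.003  0.002 -1.   ]]
```

View pics/scene_f.png

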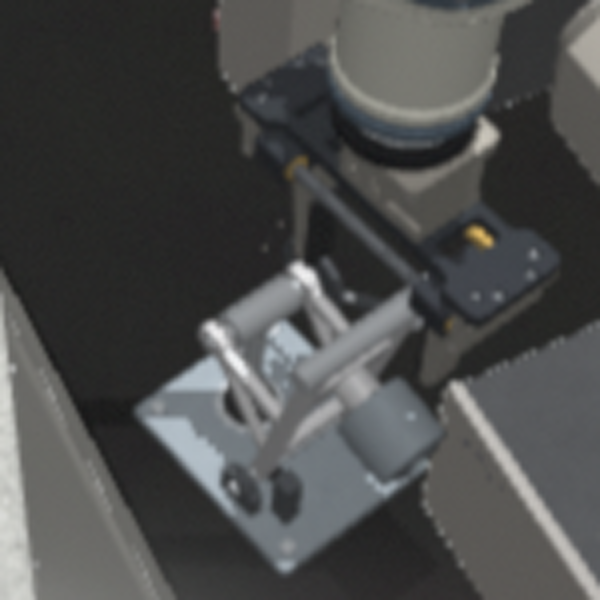

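View pics/wrist_f.png

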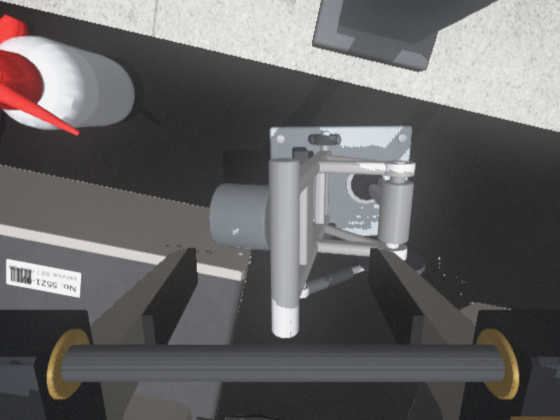

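The bar is centred between the fingers (column 285 against centre 282). I'll descend with the grasp point onto the bar and close.

Call:
send_rows([
  [0,1,12,0,0,0,-1],
  [0,1,25,0,0,0,-1],
  [0,1,36,0,0,0,-1],
  [0,1,43,0,0,0,-1],
  [0,1,43,0,0,0,-1],
])

```text
clock: 7.35
position: [458.9, -207.0, 206.6]
tool_rot: [0.337, -3.119, -0.004]
force: [0.0, -0.0, -0.1]
finger_gap: 92.0
```

Call:
send_rows([
  [0,0,0,0,0,0,1],
  [0,0,0,0,0,0,1],
  [0,0,0,0,0,0,1],
  [0,0,0,0,0,0,1],
  [0,0,0,0,0,0,1],
  [0,0,0,0,0,0,1],
  [0,0,0,0,0,0,1],
  [0,0,0,0,0,0,1],
])

```text
clock: 8.35
position: [459.0, -207.2, 206.6]
tool_rot: [0.337, -3.119, -0.003]
force: [-1.0, -0.1, -1.2]
finger_gap: 17.3
```

```bash
python3 look.py g
```

```text
{'clock': 8.35, 'q': [-0.427, 0.188, 1.905, -0.001, 1.054, -2.212], 'position': [458.954, -207.202, 206.636], 'tool_rot': [0.337, -3.119, -0.003], 'force': [-1.042, -0.113, -1.201], 'ft_torque': [-0.098, -0.043, 0.032], 'finger_gap': 17.27}
base coords TCP [ -0.5 -43.3 206.6] toolaxes in base
 [[-1.    -0.    -0.004]
 [-0.     1.     0.002]
 [ 0.004  0.002 -1.   ]]
```

View pics/scene_g.png

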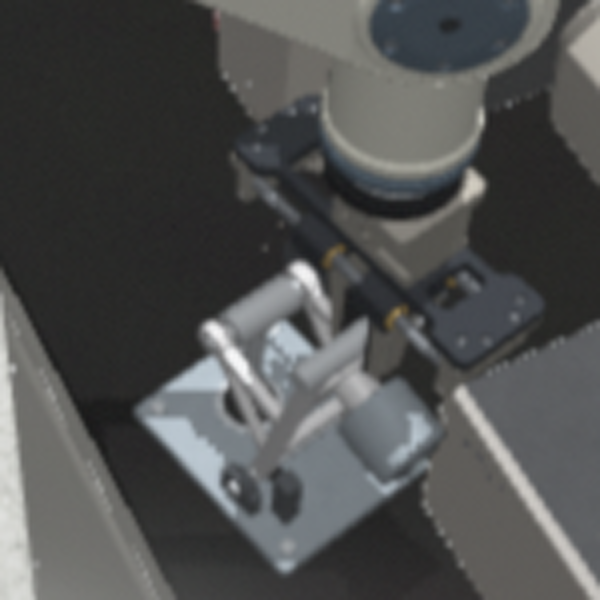

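The bar is gripped (gap 17.3 mm). I'll swing it along the arc to about -0.07 rad.

Call:
send_rows([
  [0,4,-1,0,0,0,1],
  [0,8,-1.7,0,0,0,1],
  [0,12,-2.5,0,0,0,1],
  [0,16,-3.2,0,0,0,1],
  [0,20,-3.8,0,0,0,1],
  [0,24,-4.2,0,0,0,1],
  [0,28,-4.6,0,0,0,1],
  [0,30,-4.8,0,0,0,1],
  [0,30,-4.8,0,0,0,1],
])

```text
clock: 9.57
position: [452.3, -177.8, 211.5]
tool_rot: [0.337, -3.118, -0.003]
force: [-1.9, -2.9, 0.1]
finger_gap: 17.0
```

```bash
cat > f.py <<'E'
from h import *
F=[];P=[]
for i in range(8):
    ctrl.snapshot("wrist"); o=ctrl.get_obs(); F.append(o["force"]); p=o["position"]-O; P.append([p@X,p@Y,p[2]])
F=np.array(F);P=np.mean(P,0)
print(o["clock"],"gap",o["finger_gap"],"pos base",np.round(P,2),"F base x,y,z",np.round([(F@X).mean(),(F@Y).mean(),F[:,2].mean()],2),"sd",np.round((F@Y).std(),2),"tilt est",np.arcsin(P[1]/190),"rv",np.round(o["tool_rot"],4))
E
python3 f.py
```

```text
9.975 gap 17.48176307065724 pos base [ -0.67 -13.33 211.44] F base x,y,z [-3.55 -2.01  0.07] sd 0.65 tilt est -0.07021418312843691 rv [ 0.3369 -3.1185 -0.0032]
```

Call:
send_rows([
  [0.5,2,-0.2,0,0,0,1],
  [0.5,4,-0.3,0,0,0,1],
  [0.5,4,-0.3,0,0,0,1],
])

```text
clock: 10.35
position: [451.4, -173.9, 211.8]
tool_rot: [0.337, -3.119, -0.003]
force: [1.2, -1.5, -3.9]
finger_gap: 16.8
```

```bash
python3 f.py
```

```text
10.75 gap 16.97231084549121 pos base [ -0.81  -9.36 211.77] F base x,y,z [ 2.   -1.49 -4.04] sd 0.43 tilt est -0.049294400193123394 rv [ 3.3680e-01 -3.1192e+00 -3.1000e-03]
```

Call:
send_rows([
  [0.3,2,-0.1,0,0,0,1],
  [0.3,4,-0.2,0,0,0,1],
  [0.3,4,-0.2,0,0,0,1],
])

```text
clock: 11.12
position: [450.5, -170.1, 212.0]
tool_rot: [0.337, -3.12, -0.003]
force: [4.1, -1.5, -6.3]
finger_gap: 17.2
```

```bash
python3 f.py
```

```text
11.525 gap 17.126529367832397 pos base [ -0.89  -5.42 211.99] F base x,y,z [ 4.82 -1.27 -6.45] sd 0.48 tilt est -0.028521734717181738 rv [ 3.3690e-01 -3.1197e+00 -3.1000e-03]
```

Call:
send_rows([
  [-0.3,2,0.4,0,0,0,1],
  [-0.3,3,0.4,0,0,0,1],
  [-0.3,3,0.4,0,0,0,1],
])

```text
clock: 11.9
position: [449.9, -167.4, 212.0]
tool_rot: [0.337, -3.119, -0.003]
force: [-1.2, -1.4, 3.2]
finger_gap: 16.8
```

```bash
python3 f.py
```

```text
12.3 gap 17.125950201218927 pos base [ -0.79  -2.61 211.94] F base x,y,z [-2.02 -1.31  5.52] sd 0.59 tilt est -0.013717333923109531 rv [ 3.3690e-01 -3.1194e+00 -2.6000e-03]
```

Call:
send_rows([
  [0,2,0.2,0,0,0,1],
  [0,3,0.2,0,0,0,1],
  [0,3,0.2,0,0,0,1],
])

```text
clock: 12.68
position: [449.3, -164.6, 212.0]
tool_rot: [0.337, -3.119, -0.002]
force: [-1.5, -1.0, 5.7]
finger_gap: 16.9
```

```bash
python3 f.py
```

```text
13.075 gap 17.19877502648221 pos base [ -0.82   0.37 211.97] F base x,y,z [-1.49 -1.06  5.64] sd 0.49 tilt est 0.0019660769945110466 rv [ 3.3700e-01 -3.1194e+00 -2.3000e-03]
```

Call:
send_rows([
  [0,1,-0.1,0,0,0,1],
  [0,2,-0.1,0,0,0,1],
  [0,2,-0.1,0,0,0,1],
])

```text
clock: 13.45
position: [448.8, -162.5, 212.0]
tool_rot: [0.337, -3.119, -0.003]
force: [-1.1, -2.0, 2.3]
finger_gap: 16.8
```

```bash
python3 f.py
```

```text
13.85 gap 16.758388852384744 pos base [ -0.85   2.4  212.02] F base x,y,z [-0.4  -1.26  2.42] sd 0.75 tilt est 0.012642692028190032 rv [ 3.3700e-01 -3.1192e+00 -2.4000e-03]
```

Call:
send_rows([
  [0,1,0,0,0,0,1],
  [0,2,0,0,0,0,1],
  [0,2,0,0,0,0,1],
])

```text
clock: 14.22
position: [448.5, -160.8, 212.0]
tool_rot: [0.337, -3.119, -0.002]
force: [-0.2, -2.4, 1.2]
finger_gap: 16.7
```

```bash
python3 f.py
```

```text
14.625 gap 17.055461924400664 pos base [ -0.87   4.29 212.02] F base x,y,z [-0.55 -2.93  1.43] sd 0.32 tilt est 0.022596608811268053 rv [ 3.3690e-01 -3.1193e+00 -2.3000e-03]
```

The foot has touched: the resistance is rising (-2.9 N at the bar, roughly 7 N on the pad). I'll press in smaller steps.

Call:
send_rows([
  [0,0.5,0,0,0,0,1],
  [0,1,0,0,0,0,1],
  [0,1,0,0,0,0,1],
])

```text
clock: 15.0
position: [448.3, -159.9, 212.0]
tool_rot: [0.337, -3.119, -0.002]
force: [-0.6, -4.5, 0.8]
finger_gap: 17.2
```

```bash
python3 f.py
```

```text
15.4 gap 17.363137544562324 pos base [ -0.87   5.24 212.02] F base x,y,z [-0.8  -4.67  0.48] sd 0.41 tilt est 0.027578210921997453 rv [ 3.3700e-01 -3.1193e+00 -2.3000e-03]
```

Call:
send_rows([
  [0,0.4,0,0,0,0,1],
  [0,0.4,0,0,0,0,1],
  [0,0.4,0,0,0,0,1],
  [0,0.4,0,0,0,0,1],
])

```text
clock: 15.9
position: [448.2, -159.5, 212.0]
tool_rot: [0.337, -3.119, -0.002]
force: [-0.7, -4.8, 0.2]
finger_gap: 17.1
```

```bash
python3 f.py; python3 look.py h; python3 f.py
python3 - <<'E'
from h import *
import cv2
for n in('wrist','top'):
    s=ctrl.snapshot(n);cv2.imwrite(f'pics/{n}_full_h.png',s["image"][:,:,::-1])
E
```

```text
16.3 gap 16.951276736845802 pos base [ -0.87   5.58 212.03] F base x,y,z [-0.89 -5.17  0.49] sd 0.55 tilt est 0.02936004222409564 rv [ 3.3710e-01 -3.1194e+00 -1.8000e-03]
{'clock': 16.3, 'q': [-0.345, 0.136, 1.954, -0.001, 1.055, -2.13], 'position': [448.178, -159.532, 212.043], 'tool_rot': [0.337, -3.119, -0.002], 'force': [1.007, -6.216, 0.265], 'ft_torque': [-0.842, -0.038, 0.07], 'finger_gap': 16.951}
base coords TCP [ -0.9   5.6 212. ] toolaxes in base
 [[-1.    -0.    -0.004]
 [-0.     1.     0.002]
 [ 0.004  0.002 -1.   ]]
16.8 gap 17.203431256561064 pos base [ -0.87   5.58 212.02] F base x,y,z [-0.75 -5.17  0.37] sd 0.68 tilt est 0.02936369264882501 rv [ 3.3700e-01 -3.1193e+00 -1.9000e-03]
```

View pics/scene_h.png

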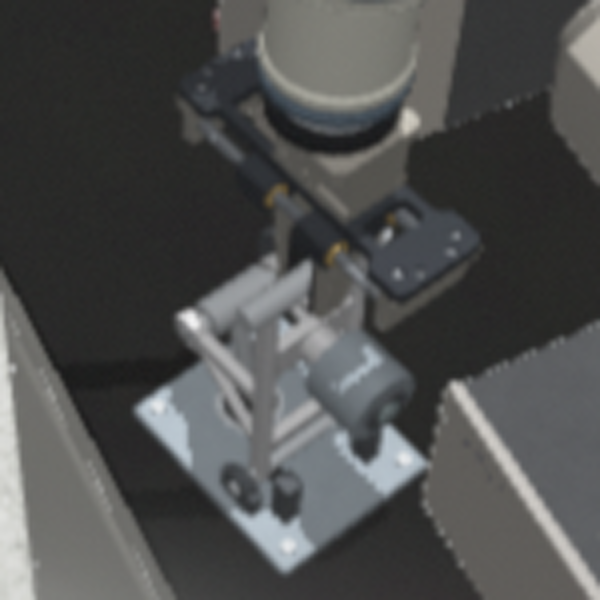

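View pics/wrist_full_h.png

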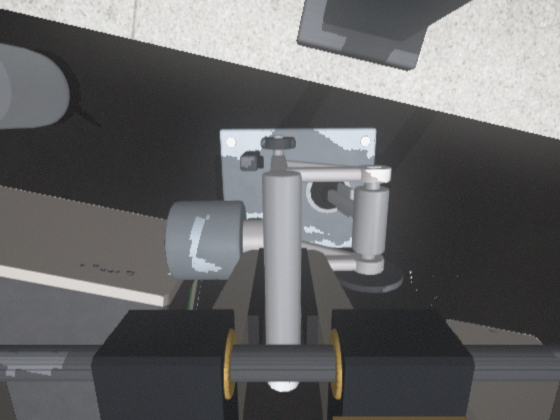

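View pics/top_full_h.png

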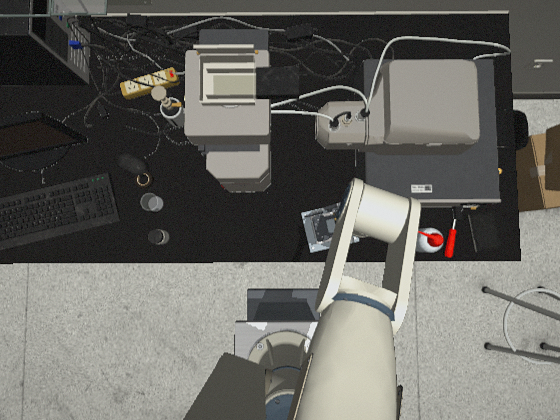

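The frame is upright, and in the wrist view the kickstand (345,200) runs down onto the pad (325,195). In the top view the bottle (430,240), beaker (152,203) and jar (159,236) are where they were. The force is steady at -5.2 N at the bar, about 15 N on the pad, so I'm handing in.

```bash
python3 -c "
from workcell import ctrl
print(ctrl.sign_off())"
```

```text
the job is handed in; nothing more can be done
None
```

The frame is upright with the kickstand's foot pressed on the pad, and the gripper still holds the crossbar. I handed the job in at about 17 s.

- **Kickstand:** I pushed it down at the tread with closed fingers at about 3 N until it snapped over. In the wrist view the tread edge matched the predicted position for 1.87 (on its stop) to within a few pixels, before I moved the frame.
- **Frame:** I gripped the crossbar (gap about 17 mm on an 18 mm bar) and swung the frame up. Sideways force at the bar fell to about 1.1 N near upright, then rose once the foot touched.
- **Seating:** It finished at a tilt of about +0.029 with a steady 5.2 N at the bar, which I estimate as roughly 15 N on the pad. That is firm and well below 40 N. It is worked out from the bar force, not measured at the pad.
- **Bystanders:** The bottle, beaker and jar look unmoved in the last top view.
- **Disagreements:** While the frame was being swung, side and vertical forces at the bar reached about 5 to 6 N from small path errors. I trimmed these to under 1 N by the end. The gap read about 1 mm below the bar's diameter throughout.

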